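# Put the empty topping canister in the drain well and latch the gate

## Task

One of the two look-alike lidded canisters is empty: lift to feel which, stand the empty one upright in the scoop drain well for washing-up and leave the full one standing upright on the counter, dropping neither. Then swing the well's steel gate fully shut, and after that turn the latch lever across it until it clicks past its detent and stays there. Do not disturb the sundae cup, the ramekin or the scoop.

Things in the scene. Friction and masses are not known exactly. Their poses are not given: they have to be found in the camera images.
- well: Scoop drain well fixed on the counter: open-topped stainless trough, 150 mm deep (x) by 200 mm wide (y). Origin: centre of its underside on the counter; x points from the gate to the back wall, y towards the gate's hinge, z up. Back and side walls 4 mm thick, 89 mm high; the front (-x) is closed only by the gate, between an 18 mm wide post at each corner. A drain pipe sticks out 50 mm at the back.
- well_floor (a point): Centre of the well's raised perforated floor, on its top face, 10 mm above the counter. Inside, the well is 140 mm (x) by 192 mm (y). Axes as well.
- gate (a joint): Gate angle in rad about its vertical hinge at the well's +y front corner: 0 = fully shut (hard stop), grows as the free edge swings out to the -x side of the well, up to 1.57. Starts open at 0.7 to 1.2. It stays where it is left (friction about 0.06 N m).
- gate_hinge (a point): Point on the gate's hinge axis, 50 mm above the counter, at x -75 mm, y +83 mm of the well. Its axes turn with the gate: the gate extends from here along its -y, and its -x is the normal of the outer face.
- gate_edge (a point): Free edge of the gate, 50 mm above the counter, 161 mm from the hinge axis. The gate is a slotted metal sheet 4 mm thick, its outer face in the plane of the hinge axis, from 13 to 87 mm above the counter, with a rolled rim of 8 mm diameter along its top (highest point 91 mm).
- latch (a joint): Latch lever angle in rad: 0 = lever points straight out from the front of the well (its -x), grows clockwise seen from above; 1.57 = lever lies across the shut gate, pointing to its hinge. Loose up to 0.4; then a sprung detent resists, its hump at 1.0: before it the lever springs back to 0.4, past it it snaps home to 1.57 by itself. Peak moment about 0.3 N m (6 to 10 N at the tip). Starts at 0 to 0.25.
- latch_axis (a point): Point on the latch's vertical spindle, 104 mm above the counter, at x -82 mm, y -93 mm of the well: centre of the lever's black hub (26 mm across, top at 111 mm). Axes turn with the lever, which extends along its -x. A 30 mm tongue, 50 to 64 mm up, turns with it and bars the gate; turned too early it is in the gate's way. The brass plunger housing sticks out 46 mm sideways from the axis (-y of the well), 66 to 88 mm up.
- latch_tip (a point): Centre of the red round end of the latch lever, 56 mm from the spindle axis, 104 mm above the counter. The red end is 16 mm across and stands from 97 to 113 mm above the counter; the black lever between it and the hub is 11 mm wide, 99 to 109 mm above the counter.
- canister_a: One of two canisters that look exactly alike: closed round tin, mint green with a white band near the foot, 62 mm across, with a fixed flat steel lid 64 mm across from 84 to 104 mm above its foot. Origin: centre of its underside, z up. One weighs about 0.14 kg (empty), the other 0.38 to 0.48 kg (full, its contents lie still); which is which cannot be seen.
- canister_b: The other of the two look-alike canisters; same shape, same origin.
- sundae_cup: Stemmed glass sundae cup, 92 mm across the rim, 160 mm tall. Origin: centre of its foot's underside. Bystander.
- ramekin: Squat white porcelain ramekin, 90 mm across, 45 mm tall. Origin: centre of its underside. Bystander.
- scoop: Copper-coloured ice cream scoop lying on the counter, about 220 mm long along its x (bowl at +x, 56 mm across), 31 mm tall. Origin: on the counter under its handle, 117 mm from the handle's end. Bystander.
Not all that is in view belongs to the job. What is shaped like the canister_a but pink or purple is not meant.

How it is judged:
By the outcome, as a careful person would: the job done as asked, in the order asked, and still so for the second after the job is handed in, with the robot touching nothing.
It also fails if it takes over 72 s, if anything falls off the work surface, if the arm or the gripper's body presses on something with over 40 N, if the wrist force passes 120 N, or if a joint passes its speed limit or range.

## Robot

A 7-joint arm with a two-finger parallel gripper is mounted at the origin on the work surface. World frame = base frame: x ahead of the robot, y to its left, z up, the work surface at z = 0. Lengths are in mm, angles in degrees, forces in N, time in s.
With the tool pointing down it reaches from about 400 to 900 mm from the base axis. Payload 5.5 kg.
Tool frame: the origin (TCP) lies at the very end of the fingers, on their centre line; the grasp point (between the pads) lies 19 mm behind it; z points along the fingers, y is the direction in which the jaws open and shut (so a half turn about z gives the same grasp; the last joint's range is limited). The gripper opens to 92 mm and grips with 3 to 60 N. Pads are 19 mm wide; open, the fingers measure 130 mm over their backs; the gripper's body (75 mm by 190 mm) begins 47 mm behind the grasp point.
Start: joints at [-57.514, 28.699, -24.465, 88.831, 12.651, 65.22, -12.049], TCP at [194.408, 620.246, 226.729] pointing down, gripper open.
Joint ranges: [-164.97, 164.97], [-17.58, 116.51], [-87.97, 89.64], [11.32, 138.91], [-80.73, 260.73], [10.89, 115.49], [-147.41, 147.41]. Speed limits (degrees/s): [147.25, 147.25, 180, 180, 180, 180, 180].

## Interface

Orientations are given as a 3x3 rotation matrix whose columns are the frame's x, y, z axes.
In Python, from workcell import arm gives the robot as it stands. Calls block until the motion is done:
- arm.move_ptp(position, orientation): joint-space move of the TCP to a pose.
- arm.move_l(position, ori=None, feed=150): straight line of the TCP; ori=None keeps the orientation; feed is the mean speed in mm/s.
- arm.move_j(angles): joint-space move.
- arm.let_go() and arm.grasp(squeeze=None): open the fingers fully, or close them until they stop; squeeze is the grip in N (None keeps the last).
- arm.wait(seconds).
- arm.inverse_kinematics(position, orientation): joint angles nearest the present ones, or None.
- arm.observe(): the state.
- arm.camera(name): name is "scene" or "top"; returns (picture, depth): 420x560x3 uint8, blue, green, red; 420x560 float32, mm along the optical axis (not along the pixel's ray), 0 where there is no reading.
- arm.calibration(name): a dict with "intrinsics" (3x3 intrinsics, pixels), "pose" (4x4, takes a point from camera to world coordinates). Camera axes: x right, y up, looking along -z (the intrinsics and any distortion apply to the point x, -y, -z); pixel columns grow to the right and rows downward; lengths in mm; the calibration is good to about 2 mm. A picture is of the moment at which its call begins. calibration takes no time and is no camera call.
A pose or a line that the arm cannot do raises arm.IKError and nothing moves.
- arm.close_job(): hands the job in, once; it reports no verdict.
The state is a dict: "t": time; "qpos": joint angles; "qd": joint speeds; "joint_efforts": joint torques, N m; "position": TCP position; "eef_rot": TCP orientation; "ft_force": force on the tool from outside, world axes, zero at the start; "ft_torque": the same for the moment, N m; "width": opening from 0.0 (shut) to 1.0 (fully open).
Only numpy, scipy, OpenCV 4.12 (cv2) and the standard library are available. Lean on these libraries where they do the work, as an engineer would, in place of code of your own. Each camera call takes 0.05 s, during which the arm holds its last target. There are 200 camera calls.

## Working session

There is one attempt and no reset: what is moved stays moved. The work goes in short steps, each a Python script; the robot and the scene stay as the last script left them, time stands still between calls to the robot, and variables do not carry over. Pictures are saved under pics/ and viewed, about 8 in all and at most 12, crops included, and the job is handed in when it is done.

```bash
mkdir -p pics; ls; cat > h.py <<'E'
import numpy as np, cv2
from workcell import arm
def cloud(name):
    im,d=arm.camera(name); c=arm.calibration(name); K=np.array(c["intrinsics"]); T=np.array(c["pose"])
    v,u=np.mgrid[:d.shape[0],:d.shape[1]]
    P=np.stack([(u-K[0,2])/K[0,0]*d,-(v-K[1,2])/K[1,1]*d,-d],-1)
    W=P@T[:3,:3].T+T[:3,3]; W[d==0]=np.nan
    return im,d,W
E
python3 - <<'E'
from h import *
for n in("scene","top"):
    im,d,W=cloud(n); cv2.imwrite(f"pics/{n}0.png",im); np.savez(f"{n}0.npz",im=im,W=W)
    c=arm.calibration(n); print(n,c,(d==0).mean())
o=arm.observe();print(o)
E
```

```text
pics
scene {'intrinsics': array([[515.58243844,   0.        , 275.10860022],
       [  0.        , 515.58243844, 208.87503729],
       [  0.        ,   0.        ,   1.        ]]), 'pose': array([[-6.88903696e-01, -6.24596565e-01,  3.67819016e-01,
         1.04311806e+03],
       [ 7.24685961e-01, -5.82593568e-01,  3.67987762e-01,
         5.41408831e+02],
       [-1.55548988e-02,  5.20061407e-01,  8.53987224e-01,
         1.26986357e+03],
       [ 0.00000000e+00,  0.00000000e+00,  0.00000000e+00,
         1.00000000e+00]])} 0.004243197278911565
top {'intrinsics': array([[464.74597338,   0.        , 280.85933396],
       [  0.        , 464.74597338, 212.15681885],
       [  0.        ,   0.        ,   1.        ]]), 'pose': array([[-9.55001710e-03,  9.86444204e-01, -1.63818892e-01,
         3.33052585e+02],
       [-9.99902417e-01, -7.75009510e-03,  1.16228890e-02,
         5.81717361e+01],
       [ 1.01957195e-02,  1.63913905e-01,  9.86421958e-01,
         1.55129138e+03],
       [ 0.00000000e+00,  0.00000000e+00,  0.00000000e+00,
         1.00000000e+00]])} 0.003937074829931973
{'t': 0.1, 'qpos': array([-57.51316159,  28.74792618, -24.45446503,  88.88350189,
        12.65200389,  65.21720998, -12.05059843]), 'qd': array([ 0.08692018, -0.1666925 , -0.02318848, -0.04261499, -0.01584268,
        0.02817851, -0.04798215]), 'joint_efforts': array([-1.13296160e-02, -5.67867780e+01, -5.83820611e+00, -2.79912436e+01,
       -6.88980566e-02,  2.40200915e-02,  2.89947002e-05]), 'position': array([194.30839336, 619.65445444, 225.80229573]), 'eef_rot': array([[-9.54214781e-01,  2.99121793e-01, -5.51666266e-04],
       [ 2.99122296e-01,  9.54213493e-01, -1.56903895e-03],
       [ 5.70736503e-05, -1.66221584e-03, -9.99998617e-01]]), 'ft_force': array([-0.37738093, -0.32914458, -0.26475438]), 'ft_torque': array([0.0053195 , 0.04985058, 0.01300806]), 'width': 1.0025509740093133}
```

View pics/scene0.png

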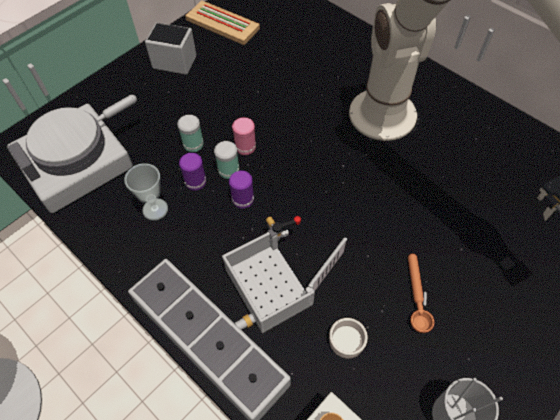

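View pics/top0.png

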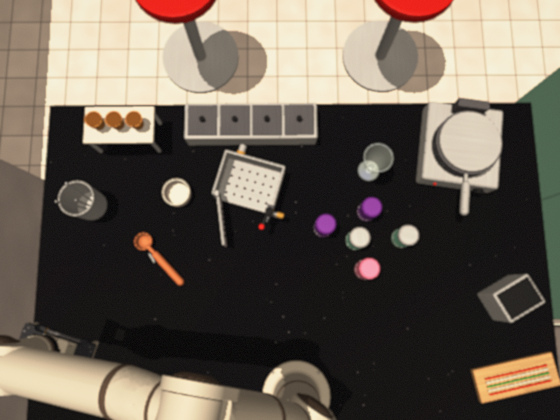

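The scene shows both mint canisters at top-view pixels ~(359,238) and (405,236), between pink and purple decoys. The well is at ~(250,182), its gate runs from (218,190) to (223,243), and the latch tip is at (262,227).

```bash
python3 - <<'E'
from h import *
for n in("top","scene"):
    D=np.load(f"{n}0.npz"); W=D["W"];im=D["im"]
    hsv=cv2.cvtColor(im,cv2.COLOR_BGR2HSV); z=W[...,2]
    near=(W[...,0]>330)&(W[...,0]<900)&(abs(W[...,1])<420)
    print(n)
    m=near&(z>95)&(z<115)
    k,L,st,ce=cv2.connectedComponentsWithStats(m.astype(np.uint8))
    for i in range(1,k):
        if st[i,4]>15:
            q=L==i; c,r=cv2.minEnclosingCircle(W[q][:,:2].astype(np.float32)); print("z~104",st[i,4],ce[i].round(),W[q].mean(0).round(1),"circ",np.round(c,1),round(r,1),"hsv",np.median(hsv[q],0))
    m=near&(z>15)&(hsv[...,0]<8)&(hsv[...,1]>180)&(hsv[...,2]>120)&(z>85)
    if m.any(): print("red",W[m].mean(0).round(1),m.sum())
    m=near&(z>82)&(z<94)&(W[...,1]>-80)&(W[...,1]<250)
    k,L,st,ce=cv2.connectedComponentsWithStats(m.astype(np.uint8))
    for i in range(1,k):
        if st[i,4]>15:
            q=L==i; print("z~89",st[i],W[q].mean(0).round(1),cv2.minAreaRect(W[q][:,:2].astype(np.float32)))
    m=near&(z>4)&(z<16)&(W[...,1]>-50)&(W[...,1]<250)
    k,L,st,ce=cv2.connectedComponentsWithStats(m.astype(np.uint8))
    for i in range(1,k):
        if st[i,4]>80:
            q=L==i; print("floor",st[i],W[q].mean(0).round(1),cv2.minAreaRect(W[q][:,:2].astype(np.float32)))
    m=near&(z>130)&(z<175)
    if m.any(): print("cup",W[m].mean(0).round(1),m.sum())
    v0,v1,u0,u1=(135,265,190,430) if n=="top" else (105,335,110,360)
    cv2.imwrite(f"pics/{n}c.png",cv2.resize(im[v0:v1,u0:u1],None,fx=800/(u1-u0) if n=="top" else 2.5,fy=800/(u1-u0) if n=="top" else 2.5,interpolation=cv2.INTER_CUBIC))
E
```

```text
top
z~104 16 [299. 118.] [887.4 -20.9  97.9] circ [887.9 -19.9] 8.4 hsv [11.  32.5 42.5]
z~104 83 [378. 157.] [ 751.5 -272.4  105.2] circ [ 737.3 -261.8] 33.8 hsv [ 28.  28. 106.]
z~104 303 [371. 207.] [ 587.8 -245.6  103. ] circ [ 588.7 -246. ] 32.3 hsv [147. 148. 165.]
z~104 115 [266. 216.] [559.5  88.7 108.8] circ [557.2  91.1] 40.6 hsv [12. 36. 53.]
z~104 310 [325. 224.] [535.7 -98.1 102.7] circ [535.8 -98.4] 31.8 hsv [147.  145.  168.5]
z~104 319 [408. 235.] [ 497.4 -356.6  103. ] circ [ 498.9 -357.5] 32.9 hsv [ 20.  35. 227.]
z~104 315 [359. 237.] [ 491.8 -203.3  103. ] circ [ 491.9 -203.8] 31.9 hsv [ 20.  33. 229.]
z~104 321 [369. 268.] [ 394.5 -229.5  102.9] circ [ 394.8 -230.3] 31.5 hsv [174.  87. 247.]
red [527.2 103.4 110.7] 25
z~89 [220 116   6   9  23] [886.6 230.7  84.3] ((885.9839477539062, 230.83648681640625), (25.010272979736328, 16.843921661376953), 1.4730188846588135)
z~89 [231 117  18  19 130] [870.2 172.5  84.9] ((864.2902221679688, 172.14669799804688), (59.195804595947266, 60.27116012573242), 11.45003890991211)
z~89 [252 116  29  20 225] [869.5  83.   84.9] ((86
[... 2777 characters left out ...]
 236.96058654785156), (177.4938507080078, 8.609870910644531), 6.5994977951049805)
z~89 [147 262  43  41 637] [867.8 -17.8  84.5] ((868.0432739257812, -18.61945343017578), (98.51966857910156, 63.12732696533203), 89.92933654785156)
z~89 [176 289  44  43 653] [867.8  89.8  84.5] ((868.1268310546875, 88.29996490478516), (63.183998107910156, 96.82054901123047), 0.11686388403177261)
z~89 [204 317  47  46 738] [868.2 195.1  84.4] ((868.216064453125, 193.85177612304688), (63.002197265625, 98.09561920166016), 0.10776762664318085)
floor [ 232  246   74   72 2857] [672.3 137.9  11.1] ((665.2552490234375, 137.0), (169.46888732910156, 145.10760498046875), 73.68064880371094)
cup [ 731.6 -265.2  149.4] 565
```

View pics/topc.png

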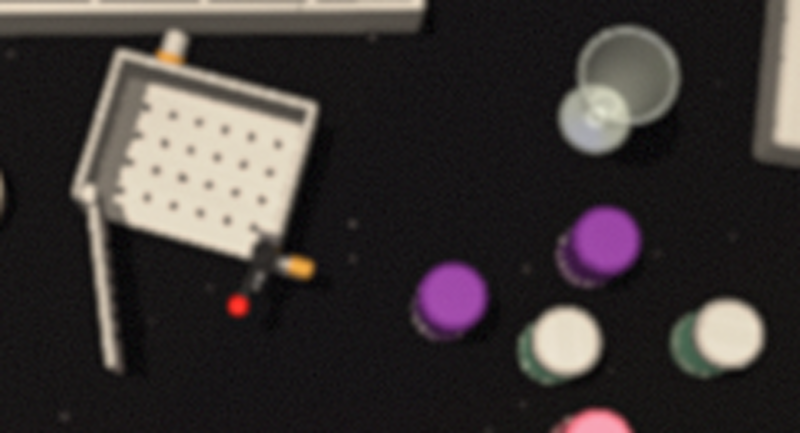

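The views agree on the positions. C1 is at (491.7, -203) and C2 at (499, -357). The well is at about (682, 147), with its x axis at -16.7°. The gate is open about 1.16 rad and the latch sits at about 0.15. I'll lift C1 by its lid first.

```bash
cat >> h.py <<'E'
TH=np.radians(-16.7); wx=np.array([np.cos(TH),np.sin(TH),0]); wy=np.array([-np.sin(TH),np.cos(TH),0])
WELL=np.array([682.4,146.9,0])
def w2(x,y,z): return WELL+x*wx+y*wy+np.array([0,0,z])
def ori(a):  # tool down, jaw axis at world angle a (deg)
    c,s=np.cos(np.radians(a)),np.sin(np.radians(a))
    return np.array([[-s,c,0],[c,s,0],[0,0,-1.]])
def st(l=""):
    o=arm.observe(); print(l,"t",round(o["t"],2),"pos",o["position"].round(1),"F",o["ft_force"].round(2),"w",round(o["width"],3),"q7",round(o["qpos"][6],1)); return o
E
python3 - <<'E'
from h import *
C=np.array([491.7,-203,0])
for p,a in[((*C[:2],300),112),((*C[:2],75),112),(w2(0,0,250),73.3),(w2(0,0,86),73.3),((499,-357,75),10),((499,-357,75),40)]:
    print(a,[None if (q:=arm.inverse_kinematics(p,ori(b))) is None else q.round(0) for b in(a,a-180)])
arm.move_ptp(C+[0,0,300],ori(112)); st("above")
arm.move_l(C+[0,0,120],feed=250); o0=st("120"); 
arm.move_l(C+[0,0,75],feed=80); st("75")
arm.grasp(25); st("gr")
arm.move_l(C+[0,0,115],feed=60); arm.wait(.4); o1=st("lifted")
print("dF",o1["ft_force"]-o0["ft_force"])
E
```

```text
112 [array([ -3.,  11.,  26., 102.,  -5.,  68., 137.]), array([ -7.,  12.,  31., 102.,  -7.,  68., -42.])]
112 [array([ 14.,  27.,   7., 113.,  -5.,  40., 136.]), array([-14.,  34.,  43., 114., -32.,  45., -20.])]
73.3 [array([ -6.,  31., -13.,  80.,   7.,  70.,  54.]), array([ -26.,   31.,   18.,   81.,  -10.,   69., -114.])]
73.3 [array([ -4.,  41., -15.,  87.,  12.,  54.,  50.]), array([ -26.,   41.,   18.,   88.,  -14.,   53., -111.])]
10 [array([  9.,  37.,  32., 102., -26.,  48.,  64.]), array([-10.,  53.,  65., 103., -55.,  62., -94.])]
40 [array([ 17.,  35.,  22., 102., -17.,  46.,  87.]), array([  5.,  39.,  39., 102., -31.,  50., -82.])]
above t 3.17 pos [ 492.1 -202.2  299.9] F [-0.06 -0.67  0.09] w 1.001 q7 136.8
120 t 4.04 pos [ 492.6 -203.4  120.9] F [-0.16 -0.13  1.14] w 1.004 q7 142.8
75 t 4.75 pos [ 491.7 -203.2   75. ] F [-0.9  -0.75 -0.65] w 1.003 q7 144.1
gr t 5.33 pos [ 492.3 -203.6   75.5] F [ 1.35 -2.69  1.59] w 0.685 q7 144.1
lifted t 6.54 pos [ 491.6 -203.   114.8] F [ 0.76 -0.11 -3.8 ] w 0.686 q7 142.5
dF [ 0.92121141  0.01542955 -4.94052929]
```

```bash
python3 - <<'E'
from h import *
C=np.array([491.7,-203,0]); D=np.array([499,-357,0])
def fz():
    v=[]
    for _ in range(8): arm.wait(.05); v.append(arm.observe()["ft_force"][2])
    return np.mean(v),np.std(v)
print("A",fz())
arm.move_l(C+[0,0,75.3],feed=40); st("down"); arm.let_go(); st("rel")
arm.move_l(C+[0,0,170],feed=200); print("nothing",fz())
arm.move_ptp(D+[0,0,170],ori(40)); st()
arm.move_l(D+[0,0,75],feed=120); arm.grasp(25); st("gr")
arm.move_l(D+[0,0,115],feed=60); arm.wait(.3); st("lifted"); print("B",fz())
im,d,W=cloud("scene"); cv2.imwrite("pics/lift.png",im)
E
```

```text
A (np.float64(-4.036564878272298), np.float64(0.548159596247928))
down t 8.08 pos [ 491.6 -202.8   75.4] F [-0.78  0.73 -1.16] w 0.687 q7 143.7
rel t 8.76 pos [ 491.7 -203.    75.3] F [-0.25 -0.02 -0.44] w 0.999 q7 143.7
nothing (np.float64(-0.18491341911440085), np.float64(0.4131646648546185))
 t 10.62 pos [ 499.1 -355.9  169.5] F [-0.5   0.61 -0.04] w 0.997 q7 91.2
gr t 12.13 pos [ 499.1 -357.3   75.3] F [-1.54 -0.56  2.18] w 0.684 q7 94.9
lifted t 13.25 pos [ 498.8 -356.9  114.6] F [-0.02 -0.97 -1.71] w 0.687 q7 93.3
B (np.float64(-1.0016394150854155), np.float64(0.3146941720207964))
```

C1 reads 3.9 N, so it is full, and it is standing back where it was. C2 reads about 1 N, so it is empty and goes to the well.

```bash
python3 - <<'E'
from h import *
D=np.array([499,-357,0])
arm.move_l(D+[0,0,240],feed=200)
arm.move_ptp(w2(5,0,250),ori(73.3)); st("over")
arm.move_l(w2(5,0,100),feed=150)
arm.move_l(w2(5,0,85.5),feed=30); arm.wait(.2); st("down")
arm.let_go(); st("rel")
arm.move_l(w2(5,0,260),feed=200); st("up")
arm.move_ptp(w2(-200,170,300),ori(73.3)); st("off")
im,d,W=cloud("top"); cv2.imwrite("pics/t1.png",cv2.resize(im[135:265,190:430],None,fx=3.3,fy=3.3)); np.savez("t1.npz",im=im,W=W)
im2,d,W2=cloud("scene"); cv2.imwrite("pics/s1.png",cv2.resize(im2[105:335,110:360],None,fx=2.4,fy=2.4))
for W in(W,W2):
    z=W[...,2]; m=(z>109)&(z<120)&(np.hypot(W[...,0]-682,W[...,1]-147)<70)
    print("in well",cv2.minEnclosingCircle(W[m][:,:2].astype(np.float32)),W[m].mean(0),z[m].std())
    m=(z>98)&(z<110)&(np.hypot(W[...,0]-492,W[...,1]+203)<50); print("full",W[m].mean(0),z[m].std())
E
```

```text
over t 16.42 pos [687.5 142.7 250.3] F [-0.77  0.14 -0.78] w 0.685 q7 73.3
down t 18.4 pos [687.1 145.5  85.4] F [ 0.37  0.81 -0.36] w 0.684 q7 77.1
rel t 19.08 pos [687.2 145.4  85.5] F [0.62 0.46 1.06] w 0.999 q7 77.1
up t 20.11 pos [686.3 145.5 258.6] F [-0.04 -0.21  0.14] w 1.001 q7 73.1
off t 21.16 pos [540.9 365.  299.6] F [ 0.7  -0.44  0.39] w 0.997 q7 49.1
in well ((686.0906982421875, 143.99853515625), 31.053415298461914) [686.39528058 144.13662077 113.28188671] 2.5429453786501717
full [ 490.98462619 -202.85710851  103.21519987] 2.737192412582385
in well ((686.989501953125, 145.5249786376953), 32.81136703491211) [687.52928523 146.16887294 114.42291842] 2.307775933552254
full [ 492.79140771 -199.25635519  104.60990054] 2.68729475992849
```

View pics/s1.png

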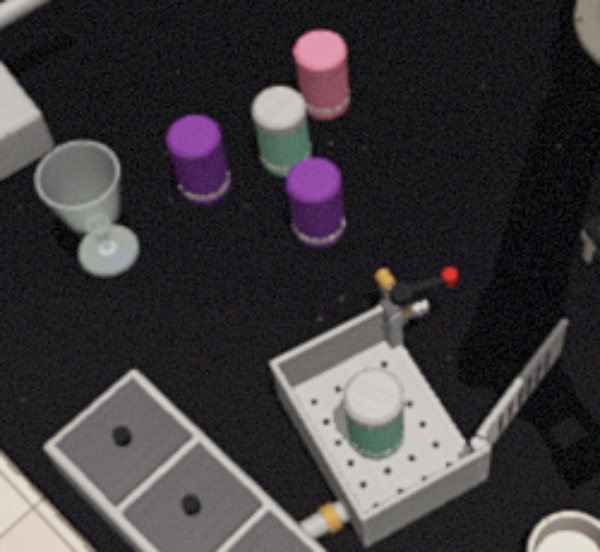

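The empty canister stands upright at the centre of the well floor. The full one is upright at its original spot, and the gate and latch haven't moved. Next I'll shut the gate.

```bash
python3 - <<'E'
from h import *
H=w2(-75,83,0); R=115
def pose(th,off,z):
    a=73.3-np.degrees(th); g=-np.array([np.cos(np.radians(a)),np.sin(np.radians(a)),0])
    n=np.array([np.cos(np.radians(a+90)),np.sin(np.radians(a+90)),0])
    return H+R*g+off*n+[0,0,z],ori(a)
arm.grasp(10)
p,o=pose(1.16,45,140); arm.move_ptp(p,o); st("pre")
p,o=pose(1.16,45,62); arm.move_l(p,feed=150); st("low")
base=arm.observe()["ft_force"]
for th in list(np.linspace(1.16,0,9))+[-.02,-.04,-.06]:
    p,o=pose(th,13.5,62); arm.move_l(p,o,feed=70 if th>.2 else 40)
    f=arm.observe(); df=f["ft_force"]-base; print(round(th,2),round(f["t"],1),df.round(1))
    if np.linalg.norm(df[:2])>12 and th<.5: break
    if np.linalg.norm(df[:2])>25: break
p,o=pose(max(th,0),50,62); arm.move_l(p,feed=150)
arm.move_l(p+[0,0,140],feed=200); st("up")
arm.move_ptp(w2(-200,170,300),ori(73.3)); st()
for n in("top","scene"):
    im,d,W=cloud(n); np.savez(n+"2.npz",im=im,W=W)
    c=im[135:265,190:330] if n=="top" else im[190:320,210:350]
    cv2.imwrite(f"pics/{n}2.png",cv2.resize(c,None,fx=2.8,fy=2.8))
    z=W[...,2]; r=W-WELL; x=r@wx; y=r@wy
    m=(z>80)&(z<95)&(x<-55)&(y<60)&(y>-70)&(x>-180); print(n,"gate rim well-x",np.percentile(x[m],[10,50,90]).round(1),m.sum(), np.polyfit(y[m],x[m],1))
cv2.imwrite("pics/both2.png",np.hstack([cv2.imread("pics/top2.png"),cv2.imread("pics/scene2.png")]))
E
```

```text
pre t 23.52 pos [515.6 280.  140.7] F [ 0.05 -0.37 -0.02] w 0.001 q7 -0.3
low t 24.19 pos [515.7 279.3  62.8] F [-0.28 -0.4   0.04] w 0.006 q7 3.7
1.16 24.8 [ 0.2  0.1 -1.2]
1.01 25.2 [ 0.1  0.3 -0. ]
0.87 25.6 [ 0.4  1.4 -0.8]
0.72 26.0 [-0.1  0.   0.8]
0.58 26.4 [0.6 0.7 0.5]
0.43 26.8 [-0.5  1.5  0.1]
0.29 27.1 [0.8 0.7 0.1]
0.15 27.7 [ 0.4 -0.1 -0.2]
0.0 28.3 [0.5 1.1 0.4]
-0.02 28.5 [-0.5  2.4 -0.5]
-0.04 28.8 [-6.3  2.7  3.6]
-0.06 29.0 [-12.6   3.7   8.8]
up t 30.32 pos [553.  151.9 201. ] F [-1.2   0.41 -0.2 ] w 0.006 q7 69.3
 t 31.26 pos [540.1 364.6 298.6] F [ 0.79 -1.25  0.32] w 0.008 q7 45.8
top gate rim well-x [-76.2 -73.  -69.5] 96 [-8.18094278e-03 -7.30295853e+01]
scene gate rim well-x [-75.8 -72.3 -69.8] 146 [-1.06886771e-03 -7.25449392e+01]
```

View pics/both2.png

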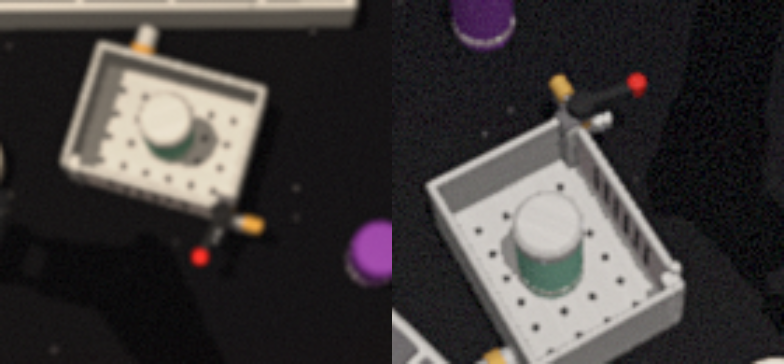

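The gate is shut: it met the hard stop at about 13 N and its rim lies along the well's front at x = -73. The lever hasn't moved. Next is the latch.

```bash
python3 - <<'E'
from h import *
A=w2(-82,-93,0); R=54
def pose(ph,off,z):
    b=np.radians(163.3)-ph; d=np.array([np.cos(b),np.sin(b),0]); t=np.array([np.sin(b),-np.cos(b),0]) # clockwise tangent
    return A+R*d-off*t+[0,0,z],ori(73.3-np.degrees(ph))
seq=[pose(0,55,z) for z in(200,94)]+[pose(p,27,94) for p in(.15,.5,.9,1.35)]
print([None if arm.inverse_kinematics(*s) is None else 1 for s in seq])
p,o=pose(0,55,200); arm.move_ptp(p,o); st("pre")
p,o=pose(0,55,94); arm.move_l(p,feed=150); st("low"); base=arm.observe()["ft_force"]
for ph in np.r_[.05,np.arange(.2,1.41,.15)]:
    p,o=pose(ph,27,94); arm.move_l(p,o,feed=60)
    f=arm.observe(); df=f["ft_force"]-base; print(round(ph,2),round(f["t"],1),df.round(1))
    if np.linalg.norm(df)>30: print("STOP"); break
p,o=pose(ph,60,94); arm.move_l(p,feed=150)
arm.move_l(p+[0,0,130],feed=250); st("up")
arm.move_ptp(w2(-200,170,300),ori(73.3)); st()
for n in("top","scene"):
    im,d,W=cloud(n); np.savez(n+"3.npz",im=im,W=W)
    hsv=cv2.cvtColor(im,cv2.COLOR_BGR2HSV); z=W[...,2]; r=W-WELL; x=r@wx; y=r@wy
    m=(z>90)&(z<130)&(hsv[...,1]>180)&((hsv[...,0]<8)|(hsv[...,0]>172))&(hsv[...,2]>120)&(abs(x)<200)&(abs(y)<200)
    print(n,"tip well xy",x[m].mean().round(1),y[m].mean().round(1),"angle",np.arctan2(y[m].mean()+93,-(x[m].mean()+82)))
    m=(z>80)&(z<95)&(x<-55)&(y<60)&(y>-20)&(x>-180); print("gate x",np.median(x[m]))
    cv2.imwrite(f"pics/{n}3.png",im)
cv2.imwrite("pics/both3.png",np.hstack([cv2.imread("pics/top3.png")[90:300,150:430],cv2.imread("pics/scene3.png")[110:320,130:410]]))
E
```

```text
[1, 1, 1, 1, 1, 1]
pre t 32.64 pos [510.5  45.8 200.4] F [-0.33  0.53  0.07] w 0.009 q7 76.3
low t 33.5 pos [510.3  44.4  94.6] F [-0.07  0.4   0.5 ] w 0.006 q7 82.7
0.05 34.2 [ 0.6 -0.7 -1.5]
0.2 34.5 [ 0.2  0.5 -0.2]
0.35 34.8 [-0.  -0.6 -0.5]
0.5 35.1 [-0.3 -1.1  0.2]
0.65 35.4 [-2.4 -2.1  0.5]
0.8 35.7 [-2.  -1.3 -1.6]
0.95 36.0 [-1.  -0.3 -1.1]
1.1 36.3 [-0.3 -1.2 -0.2]
1.25 36.6 [ 0.8  0.2 -0.4]
1.4 36.9 [-0.3 -0.7 -0.6]
up t 37.9 pos [524.1 142.3 223.8] F [-0.83  0.42 -0.65] w 0.004 q7 -2.2
 t 38.84 pos [539.7 365.1 298.2] F [ 0.15 -1.25  0.43] w 0.009 q7 49.9
top tip well xy -82.3 -39.4 angle 1.5660454828384855
gate x -73.36009111334793
scene tip well xy -79.9 -36.2 angle 1.6081840581347198
gate x -72.19646249465828
```

View pics/both3.png

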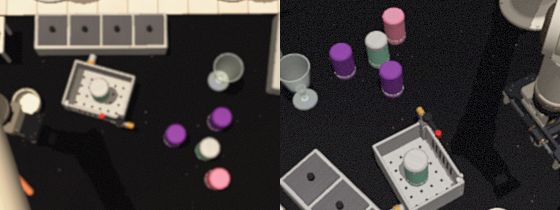

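The latch is home at about 1.57 rad across the shut gate. Both canisters are upright and the bystanders are where they were, so I'm handing in.

```bash
python3 -c "
from h import *
arm.wait(.3); st(); arm.close_job()"
```

```text
t 39.24 pos [539.8 366.7 300. ] F [-0.41 -0.36  0.  ] w -0.0 q7 50.0
the job is handed in; nothing more can be done
```

The job is handed in at 39 s of the 72 s allowed, with the arm clear of everything.

- **Canisters:** The first one I lifted pulled 3.9 N, so it is the full one, and I set it back on its own spot on the counter. The second pulled about 1 N (the empty one should be about 1.4 N, within sensor noise). I stood it upright in the centre of the well floor.
- **Gate:** I pushed it to its hard stop, with about 13 N at the end. Afterwards its top rim lay along the front of the well in both cameras.
- **Latch:** I turned the lever past its detent and then backed the fingers off. It stayed at 1.57 rad in the top view and 1.61 rad in the scene view, a difference within measuring error.

In the final pictures both canisters stand upright. The cup and ramekin looked undisturbed. The scoop was only partly in the last crop, but the arm never went low near it. I judged the bystanders by eye and did not measure their positions. No check failed.

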